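Flip open the card box

ROBOT

A 6-joint arm with a two-finger parallel gripper is mounted at the origin on a cart in front of the work surface, level with it; the furniture and walls round the work are solid. World frame = base frame: x ahead of the robot, y to its left, z up, the work surface at z = 0. Lengths are in m, angles in rad, forces in N, time in s.
With the tool pointing down it reaches from about 0.375 to 0.75 m from the base axis. Payload 9 kg.
Tool frame: the origin (TCP) lies midway between the tips of the shut fingers; the grasp point (between the pads) lies 19 mm behind it; z points along the fingers, y is the line along which they close (so a half turn about z gives the same grasp; the last joint's range is limited). The gripper opens to 85 mm and grips with 20 to 120 N. Pads are 22 mm wide; open, the fingers measure 114 mm over their backs; the gripper's body (76 mm by 85 mm) begins 54 mm behind the grasp point. The pads swing forward as they close: fully open they stand 13 mm farther back than shut.
Start: joints at [1.091, 0.104, 0.097, 1.564, 0, 1.353], TCP at [0.155, 0.58, 0.231] pointing down, gripper open.
Joint ranges: [-2.99, 2.99], [-0.84, 1.86], [-1.1, 1.16], [-1.84, 2.11], [-1.51, 1.56], [-3.14, 3.14]. Speed limits (rad/s): [2.22, 2.22, 2.57, 3.14, 3.14, 3.14].

INTERFACE

Orientations are given as a rotation vector (axis times angle).
In Python, from rig import arm, viewer gives the robot as it stands.
- The arm moves only by the tool apply_moves, never from a script. Its arguments are lists of equal length, an entry for each row: "fingers": the opening, from 0 (shut) to 1 (fully open); "delta_pos": the shift along the tool's x, y, z in units of 50 cm (1.0 is 50 cm), a list of three; "twist": the turn, a rotation vector about the tool's x, y, z in units of 90 degrees (1.0 is 90 degrees), a list of three. A call has 1 to 12 rows; each row is the pose to reach, as a shift and turn from the pose commanded when the call began, along the tool's axes at that moment; what a row does not reach only later rows make up. A row lasts 1/12 s, in which the tool goes at most 41.7 mm and 7.16 degrees, less where a joint would pass 70% of its speed; a pose out of reach is approached as far as the arm can. A call with a number of a shift or a turn outside -1 to 1 is refused whole. A call with a gripper value outside its range is refused whole. The fingers move at their own pace and stop on an object; "squeeze" is the grip in N (left out, the last holds). Time passes only in rows, so rows that repeat a pose let the fingers close. It gives the time, the measured TCP pose, the force, the opening and the grip force at its end, in the units of the state.
- arm.get_state(): the state, without advancing time (a new reading comes with each control period).
- viewer.capture(name): name is "scene" or "top" or "wrist"; returns (picture, depth): 384x512x3 uint8, red, green, blue; 384x512 float32, m along the optical axis (not along the pixel's ray), 0 where there is no reading.
- viewer.calibration(name): a dict with "vertical_fov" (degrees; the focal length in pixels is half the picture's height over the tangent of half this angle, whatever the lens; pixels are square), "cx", "cy" (the principal point, pixels), "distortion" ([k1, k2, p1, p2, k3] as OpenCV has them; the pictures are not rectified), "T" (4x4, takes a point from camera to world coordinates). Camera axes: x right, y down, z forward; pixel columns grow to the right and rows downward; lengths in m; the calibration is good to about 2 mm. A picture is of the moment at which its call begins: read the wrist's pose just before it. calibration takes no time and is no camera call; for the wrist camera it gives the pose at the moment of the call.
- arm.close_job(): hands the job in; it is judged then, once.
The state is a dict: "time": time; "qpos": joint angles; "joint_vel": joint speeds; "tau": joint torques, N m; "tcp_pos": TCP position; "orientation": TCP orientation; "ft_force": force on the tool from outside, world axes, zero at the start; "ft_torque": the same for the moment, N m; "opening": finger opening in m; "gripper_force": force on a finger pad.
Only numpy, scipy, OpenCV 4.12 (cv2) and the standard library are available. Lean on these libraries where they do the work, as an engineer would, in place of code of your own. Each camera call takes 0.05 s, during which the arm holds its last target. There are 200 camera calls.

TASK

A yellow tape measure stands in the way at the front of the wooden card box, whose knobbed front faces to your right and partly towards you. Without grasping or lifting anything, first push the tape measure along the desk, parallel to the box's front in either direction, until none of it stands in front of the box any more, still upright; then flip the lid up from under its front edge with the fingertips and over past upright, so that it rests fully open by its own weight. Work gently: never pinch anything, leave the box where it stands, and leave the mug, the glue stick and the loupe alone.

Things in the scene. Friction and masses are not known exactly. Their poses are not given: they have to be found in the camera images.
- card_box: Oak-coloured card index box, loose, about 1.6 kg, 140 mm wide, 78 mm high. Origin: centre of its underside; z up, x from its front (knob side, facing the robot's right, partly towards it) to its back (hinge side), y along the front, roughly towards the robot. Walls: x = -49 to 61 mm, y = -70 to 70 mm, 70 mm high. The closed lid is a 6 mm panel on top, z = 71 to 77 mm, with a lip down its front.
- lid_knob (a point): Centre of the small 12 mm knob in the middle of the lid's front lip; moves with the lid. Closed, in the box's frame: the lip spans the full width, x = -56 to -50 mm, z = 58 to 76 mm, 7 mm proud of the front wall; the knob sticks out to x = -64 mm, its underside at z = 60 mm. A fingertip under lip or knob lifts the lid with about 0.6 N.
- lid_hinge (a point): Middle of the hinge line at the top of the box's back wall, 62 mm behind and 71 mm above the box's origin; the line runs along the box's y (4 degrees askew). Fixed to the box. The knob lies 122 mm in front of it.
- card_box_lid (a joint): Angle of the lid: 0 closed, 1.83 rad at its stop (fully open, leaning 15 degrees back past upright). The hinge is nearly free of friction but slightly damped: below about 1.55 rad the lid falls shut, above that it sinks slowly open to its stop and stays.
- tape_measure: Yellow pocket tape measure, 240 g, standing on its narrow edge, 61 mm high, 32 mm thick along its x and 80 mm long along its y (from about -28 to 52 mm, the case itself to 40 mm, then the low metal hook of the tape). Origin on its underside. It stands loose, some 20 to 40 mm in front of the lid's lip, its long side roughly along the box's front. It slides on the desk when pushed low at its end.
- mug: China mug, 82 mm across, 92 mm high, 113 mm with its handle; loose, beyond the box as seen from the robot (negative y of the box). Origin under it. Leave it alone.
- glue_stick: Red and yellow glue stick standing upright, 27 mm across, 92 mm high, behind the hinge side of the box. Origin: centre of its underside. Leave it alone.
- loupe: Small black cylindrical loupe, 36 mm across, 30 mm high, behind the hinge side of the box. Origin: centre of its underside. Leave it alone.
There are look-alikes about, which are no part of the job. There is more than one size of the tape_measure; the job needs the middle-sized.

How it is judged:
By the outcome, as a careful person would: the job done as asked, in the order asked, and still so for the second after the job is handed in, with the robot touching nothing.
It also fails if it takes over 61 s, if anything falls off the work surface, if the arm or the gripper's body presses on something with over 40 N, if the wrist force passes 120 N, or if a joint passes its speed limit or range.

## Working session

There is one attempt and no reset: what is moved stays moved. The work goes in short steps, Python scripts to look and compute and a tool call to move; the robot and the scene stay as the last step left them, time stands still between calls to the robot, and variables do not carry over. Pictures are saved under pics/ and viewed, at most 10 in all, crops included, and the job is handed in when it is done.

Besides the shell and the picture viewer there is one more tool, called after "Emit:" as a command line: name --argument value ..., lists and objects as JSON in quotes. apply_moves: Moves the arm, as the interface text tells. Its arguments: {"type":"object","properties":{"fingers":{"type":"array","items":{"type":"number"}},"delta_pos":{"type":"array","items":{"type":"array","items":{"type":"number","minimum":-1,"maximum":1}}},"twist":{"type":"array","items":{"type":"array","items":{"type":"number","minimum":-1,"maximum":1}}},"squeeze":{"type":"number"}},"required":["fingers","delta_pos","twist"]}

```bash
mkdir -p pics; cat > h.py <<'E'
import numpy as np, cv2
from rig import arm, viewer
from scipy.spatial.transform import Rotation as R
def cloud(name):
    c=viewer.calibration(name); p,d=viewer.capture(name)
    f=192/np.tan(np.radians(c["vertical_fov"]/2)); K=np.array([[f,0,c["cx"]],[0,f,c["cy"]],[0,0,1]])
    u,v=np.meshgrid(np.arange(512.),np.arange(384.))
    n=cv2.undistortPoints(np.stack([u,v],-1).reshape(-1,1,2),K,np.array(c["distortion"],float)).reshape(384,512,2)
    P=np.dstack([n*d[...,None],d]); W=P@c["T"][:3,:3].T+c["T"][:3,3]; W[d==0]=np.nan
    return p,W
E
python3 - <<'E'
from h import *
for n in("scene","top"):
    p,W=cloud(n); cv2.imwrite(f"pics/{n}0.png",p[...,::-1]); np.savez(f"{n}0.npz",p=p,W=W)
    print(n,viewer.calibration(n)["T"].round(2).tolist())
print(arm.get_state())
E
```

```text
scene [[-0.87, -0.18, 0.46, 0.24], [-0.49, 0.37, -0.79, 0.79], [-0.02, -0.91, -0.41, 0.46], [0.0, 0.0, 0.0, 1.0]]
top [[-0.02, -0.99, 0.15, 0.48], [-1.0, 0.02, -0.0, 0.09], [-0.0, -0.15, -0.99, 1.04], [0.0, 0.0, 0.0, 1.0]]
{'time': 0.1, 'qpos': array([1.09132380e+00, 1.04636616e-01, 9.65231480e-02, 1.56391533e+00,
       1.17459399e-05, 1.35312808e+00]), 'joint_vel': array([-5.12553941e-05, -1.26602359e-03,  2.62957803e-03, -1.61444650e-03,
       -1.63892460e-04, -2.37155906e-04]), 'tau': array([ 6.64744817e-03, -5.58212614e+01,  5.04716885e+01,  1.33182862e-02,
       -2.92054920e-04,  5.26137751e-05]), 'tcp_pos': array([0.15511506, 0.57927831, 0.23058869]), 'orientation': array([-4.10011291e-01, -3.11428607e+00,  1.81298867e-03]), 'ft_force': array([0.51584253, 0.05492092, 0.5730543 ]), 'ft_torque': array([ 0.02324017, -0.04038084,  0.0013898 ]), 'gripper_force': 0.0, 'opening': 0.08522076168300306}
```

View pics/scene0.png

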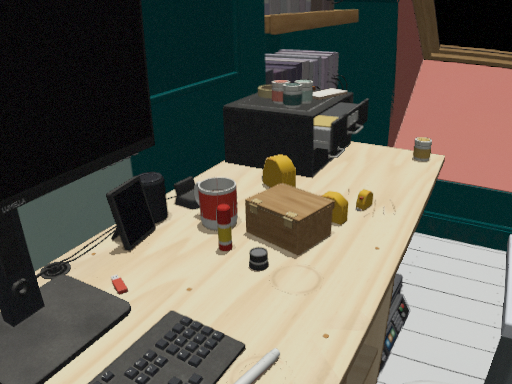

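View pics/top0.png

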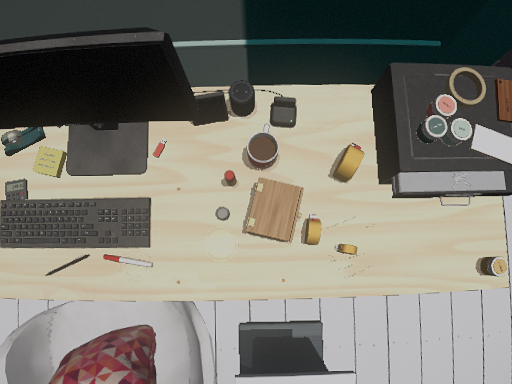

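The scene view shows the box at about (288,218), and the tape in front of it at (335,207). In the top view the box is centred at about (275,210) with its front facing right. The middle-sized tape is at (313,229), the large one at (349,162) and the small one at (347,249). The mug is at (262,150), the glue stick at (230,178) and the loupe at (222,213).

```bash
python3 - <<'E'
from h import *
D=np.load("top0.npz");W=D["W"];p=D["p"]
v,u=np.mgrid[:384,:512]
def sel(u0,u1,v0,v1,z0,z1): 
    m=(u>=u0)&(u<u1)&(v>=v0)&(v<v1)&(W[...,2]>z0)&(W[...,2]<z1); return m
for n,a in dict(box=(240,306,172,248,.066,.09),tape=(303,326,208,250,.035,.08),tapelow=(303,326,205,250,.006,.08),big=(330,370,140,185,.03,.12),small=(333,362,240,260,.015,.08),mug=(240,282,120,172,.05,.13),glue=(222,238,168,188,.06,.11),loupe=(212,232,203,223,.015,.05)).items():
    m=sel(*a); q=W[m]; r=cv2.minAreaRect((q[:,:2]*1000).astype(np.float32))
    print(n,len(q),"z",np.percentile(q[:,2],[5,50,95]).round(3),"rect",np.round(r[0],1),np.round(r[1],1),round(r[2],1),"corners",cv2.boxPoints(r).round(0).tolist())
S=np.load("scene0.npz");W=S["W"]
a=(245,332,185,250,.073,.09); q=W[sel(*a)]; r=cv2.minAreaRect((q[:,:2]*1000).astype(np.float32)); print("scene box",r,cv2.boxPoints(r).round(0).tolist())
a=(320,350,188,226,.02,.09); q=W[sel(*a)]; r=cv2.minAreaRect((q[:,:2]*1000).astype(np.float32)); print("scene tape",r,cv2.boxPoints(r).round(0).tolist(),np.percentile(q[:,2],98))
print("desk z", np.nanmedian(D["W"][255:285,300:330,2]), "desk edge", D["W"][285:300,300,0].round(3),D["W"][285:300,300,2].round(3))
cv2.imwrite("pics/topcrop.png",cv2.resize(p[120:280,200:380,::-1],None,fx=4,fy=4,interpolation=cv2.INTER_CUBIC)[:600,:720])
E
```

```text
box 2589 z [0.074 0.077 0.08 ] rect [580.4  45.2] [127.8 137.8] 75.3 corners [[498.0, 1.0], [631.0, -34.0], [663.0, 89.0], [530.0, 124.0]]
tape 333 z [0.043 0.057 0.062] rect [526.1 -51.9] [32.5 65. ] 82.5 corners [[492.0, -64.0], [556.0, -72.0], [560.0, -40.0], [496.0, -32.0]]
tapelow 385 z [0.017 0.056 0.062] rect [537.6 -51.1] [38.2 91.3] 89.9 corners [[492.0, -70.0], [583.0, -70.0], [583.0, -32.0], [492.0, -32.0]]
big 631 z [0.041 0.077 0.084] rect [ 704.8 -154.4] [44.8 92.4] 60.5 corners [[654.0, -151.0], [734.0, -197.0], [756.0, -158.0], [676.0, -112.0]]
small 156 z [0.022 0.036 0.041] rect [ 477.2 -143.8] [45.4 21.9] 77.3 corners [[462.0, -164.0], [483.0, -168.0], [493.0, -124.0], [472.0, -119.0]]
mug 924 z [0.06  0.064 0.092] rect [744.7  77.4] [98.6 80.2] 18.9 corners [[685.0, 99.0], [711.0, 23.0], [804.0, 55.0], [778.0, 131.0]]
glue 104 z [0.066 0.091 0.094] rect [664.6 159.6] [24.8 23.6] 86.7 corners [[652.0, 148.0], [676.0, 147.0], [677.0, 171.0], [654.0, 173.0]]
loupe 137 z [0.021 0.029 0.032] rect [580.3 183.1] [31.6 30.9] 0.9 corners [[564.0, 198.0], [565.0, 167.0], [596.0, 168.0], [596.0, 199.0]]
scene box ((581.7972412109375, 48.0844612121582), (121.91035461425781, 142.3087158203125), 74.7636489868164) [[497.0, 8.0], [634.0, -29.0], [666.0, 88.0], [529.0, 126.0]]
scene tape ((525.3864135742188, -6.383182525634766), (121.72061920166016, 54.478599548339844), 83.36011505126953) [[491.0, -64.0], [545.0, -70.0], [559.0, 51.0], [505.0, 57.0]] 0.07746532571210824
desk z -2.6103963815637954e-05 desk edge [0.385 0.383 0.38  0.377 0.375 0.372 0.37  0.367 0.364 0.362 0.359 0.356
 0.353 0.351 0.255] [-0.001  0.002 -0.001 -0.     0.001 -0.     0.003  0.001 -0.     0.002
  0.001  0.001 -0.003 -0.002 -0.744]
```

View pics/topcrop.png

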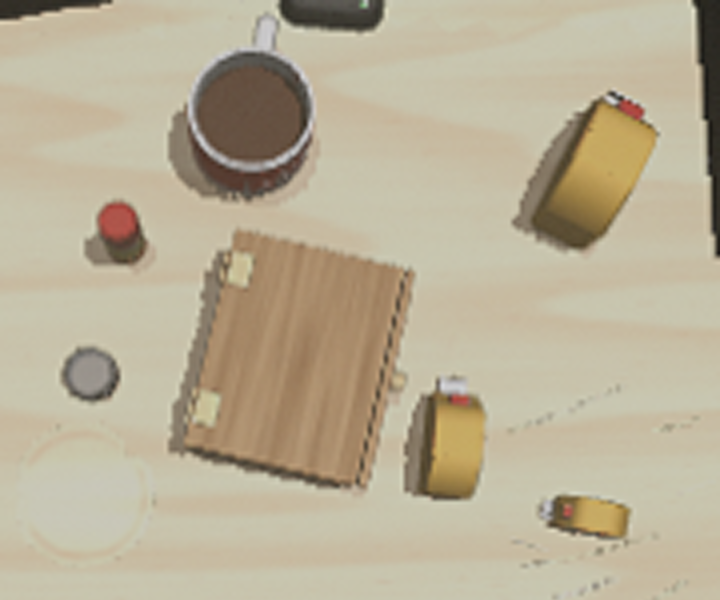

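Emit:
apply_moves --fingers '[0, 0, 0, 0, 0, 0, 0, 0, 0, 0, 0, 0]' --delta_pos '[[-0.05, -0.04, 0], [-0.1, -0.08, 0], [-0.15, -0.13, 0], [-0.21, -0.17, 0], [-0.26, -0.22, 0], [-0.31, -0.26, 0], [-0.36, -0.31, 0], [-0.42, -0.36, 0], [-0.48, -0.41, 0], [-0.53, -0.45, 0], [-0.57, -0.48, 0], [-0.6, -0.5, 0]]' --twist '[[0, 0, 0], [0, 0, 0], [0, 0, 0], [0, 0, 0], [0, 0, 0], [0, 0, 0], [0, 0, 0], [0, 0, 0], [0, 0, 0], [0, 0, 0], [0, 0, 0], [0, 0, 0]]'

```text
time: 1.1
tcp_pos: [0.3814, 0.2584, 0.2311]
orientation: [-0.413, -3.114, 0.001]
ft_force: [-0.5, -0.1, -1.1]
opening: -0.0
gripper_force: 0.0
```

Emit:
apply_moves --fingers '[0, 0, 0, 0, 0, 0, 0, 0, 0, 0, 0, 0]' --delta_pos '[[-0.05, -0.04, 0], [-0.1, -0.09, 0], [-0.15, -0.13, 0], [-0.21, -0.18, 0], [-0.26, -0.23, 0], [-0.32, -0.28, 0], [-0.38, -0.33, 0], [-0.44, -0.39, 0], [-0.5, -0.44, 0], [-0.54, -0.48, 0], [-0.57, -0.51, 0], [-0.586, -0.52, 0]]' --twist '[[0, 0, 0], [0, 0, 0], [0, 0, 0], [0, 0, 0], [0, 0, 0], [0, 0, 0], [0, 0, 0], [0, 0, 0], [0, 0, 0], [0, 0, 0], [0, 0, 0], [0, 0, 0]]'

```text
time: 2.1
tcp_pos: [0.5967, -0.0693, 0.2302]
orientation: [-0.414, -3.113, 0.0]
ft_force: [-0.8, 0.2, -0.2]
opening: 0.0001
gripper_force: 0.0
```

```bash
python3 - <<'E'
from h import *
s=arm.get_state();p,W=cloud("wrist"); cv2.imwrite("pics/w1.png",p[...,::-1]); np.savez("w1.npz",p=p,W=W)
print(s["tcp_pos"],viewer.calibration("wrist")["T"].round(3).tolist())
O=np.array([.581,.0455]);c,sn=np.cos(np.radians(75)),np.sin(np.radians(75))
q=W[np.isfinite(W[...,2])]; B=np.c_[(q[:,:2]-O)@np.array([[c,-sn],[sn,c]]),q[:,2]]*1000
def rep(n,m):
    b=B[m]; r=cv2.minAreaRect(b[:,:2].astype(np.float32)); print(n,len(b),cv2.boxPoints(r).round(0).tolist(),np.percentile(b[:,2],[2,50,98]).round(1))
rep("lid",(B[:,2]>70)&(B[:,2]<85)&(abs(B[:,0])<75)&(abs(B[:,1])<85))
t=(B[:,0]<-70)&(B[:,0]>-135)&(abs(B[:,1])<75)
for z in(4,25,45): rep(f"tape>{z}",t&(B[:,2]>z)&(B[:,2]<70))
rep("hook",t&(B[:,1]<-8)&(B[:,2]>4)&(B[:,2]<70))
E
```

```text
[ 0.59666195 -0.06929911  0.23022496] [[0.261, 0.914, 0.312, 0.517], [0.965, -0.247, -0.084, -0.047], [0.0, 0.323, -0.946, 0.372], [0.0, 0.0, 0.0, 1.0]]
lid 13200 [[-64.0, 69.0], [-64.0, -71.0], [64.0, -71.0], [64.0, 69.0]] [73.8 76.2 77.8]
tape>4 1594 [[-128.0, 58.0], [-119.0, -21.0], [-86.0, -17.0], [-95.0, 62.0]] [10.4 56.7 61.3]
tape>25 1555 [[-128.0, 58.0], [-120.0, -7.0], [-87.0, -3.0], [-95.0, 62.0]] [36.8 56.9 61.3]
tape>45 1441 [[-128.0, 57.0], [-120.0, -7.0], [-88.0, -3.0], [-95.0, 61.0]] [45.7 57.3 61.3]
hook 37 [[-117.0, -19.0], [-94.0, -20.0], [-93.0, -10.0], [-116.0, -8.0]] [ 4.   6.9 15.1]
```

View pics/w1.png

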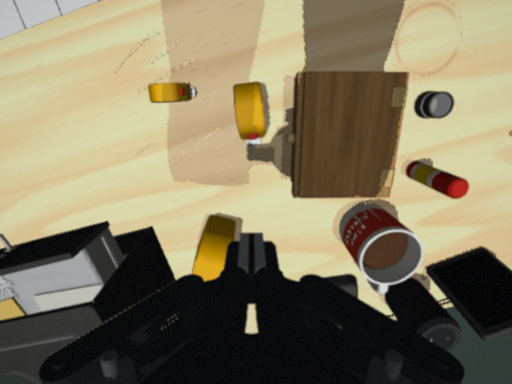

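The wrist view shows the box square at about (350,135), with the knob at (291,140). The middle tape is at (250,110), with its hook end at (255,150) facing the gripper, and the path is clear. I'll descend behind the hook end now.

Emit:
apply_moves --fingers '[0.12, 0.12, 0.12, 0.12, 0.12, 0.12, 0.12, 0.12, 0.12, 0.12, 0.12, 0.12]' --delta_pos '[[0, 0, 0.04], [0, 0, 0.09], [0, 0, 0.14], [0, 0, 0.19], [0, 0, 0.24], [0, 0, 0.29], [0, 0, 0.34], [0, 0, 0.375], [0, 0, 0.4], [0, 0, 0.415], [0, 0, 0.425], [0, 0, 0.428]]' --twist '[[0, 0, 0], [0, 0, 0], [0, 0, 0], [0, 0, 0], [0, 0, 0], [0, 0, 0], [0, 0, 0], [0, 0, 0], [0, 0, 0], [0, 0, 0], [0, 0, 0], [0, 0, 0]]'

```text
time: 3.15
tcp_pos: [0.5961, -0.0661, 0.0173]
orientation: [-0.409, -3.115, -0.0]
ft_force: [-0.2, -0.7, 0.1]
opening: 0.0103
gripper_force: 0.0
```

Emit:
apply_moves --fingers '[0.12, 0.12, 0.12, 0.12, 0.12, 0.12, 0.12, 0.12, 0.12, 0.12, 0.12, 0.12]' --delta_pos '[[0.004, 0, 0], [0.009, 0, 0], [0.015, 0, 0], [0.021, 0, 0], [0.028, 0, 0], [0.035, 0, 0], [0.042, 0, 0], [0.049, 0, 0], [0.056, 0, 0], [0.063, 0, 0], [0.069, 0, 0], [0.074, 0, 0]]' --twist '[[0, 0, 0], [0, 0, 0], [0, 0, 0], [0, 0, 0], [0, 0, 0], [0, 0, 0], [0, 0, 0], [0, 0, 0], [0, 0, 0], [0, 0, 0], [0, 0, 0], [0, 0, 0]]'

```text
time: 4.15
tcp_pos: [0.561, -0.058, 0.0183]
orientation: [0.411, 3.112, -0.003]
ft_force: [0.0, -4.8, 4.3]
opening: 0.0102
gripper_force: 0.4
```

```bash
cat >> h.py <<'E'
O=np.array([.581,.0455]);c_,s_=np.cos(np.radians(75)),np.sin(np.radians(75)); RB=np.array([[c_,-s_],[s_,c_]])
def box(W):
    q=W.reshape(-1,3); q=q[np.isfinite(q[:,2])]; return np.c_[(q[:,:2]-O)@RB,q[:,2]]*1000
def rep(n,b):
    if len(b)<5: print(n,len(b)); return
    r=cv2.minAreaRect(b[:,:2].astype(np.float32)); print(n,len(b),cv2.boxPoints(r).round(0).tolist(),np.percentile(b[:,2],[2,50,98]).round(1))
E
python3 - <<'E'
from h import *
s=arm.get_state(); print(s["ft_force"],s["gripper_force"],s["tcp_pos"])
p,W=cloud("wrist"); cv2.imwrite("pics/w2.png",p[...,::-1])
B=box(W); t=(B[:,0]<-70)&(B[:,0]>-140)&(B[:,1]>-30)&(B[:,1]<150)
rep("tape",B[t&(B[:,2]>25)&(B[:,2]<64)])
rep("lid",B[(B[:,2]>70)&(B[:,2]<85)&(abs(B[:,0])<75)&(abs(B[:,1])<85)])
p2,W2=cloud("scene"); cv2.imwrite("pics/s2.png",cv2.resize(p2[140:280,200:400,::-1],None,fx=4,fy=4,interpolation=cv2.INTER_CUBIC))
E
```

```text
[ 0.01755708 -4.76937651  4.30823748] 0.4376493388917879 [ 0.56097679 -0.05797529  0.01832836]
tape 12265 [[-158.0, 56.0], [-127.0, -30.0], [-66.0, -7.0], [-97.0, 78.0]] [34.1 57.1 62.8]
lid 32374 [[-100.0, 55.0], [-56.0, -78.0], [23.0, -51.0], [-21.0, 81.0]] [71.7 76.  80.6]
```

View pics/w2.png

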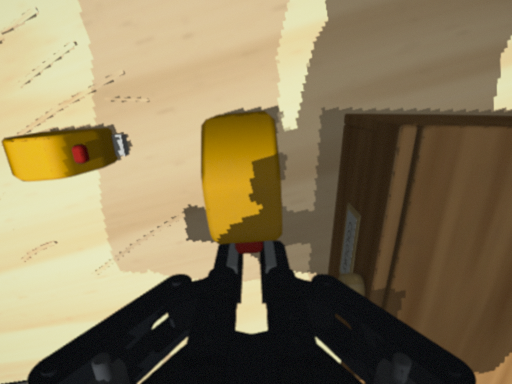

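The right-hand knuckle of the gripper, at about (360,285), overlaps the knob and is rubbing on it. That explains the force towards −y and upwards. I'll retrace, then push from higher up with the fingers shut.

Emit:
apply_moves --fingers '[0, 0, 0, 0, 0, 0, 0, 0, 0, 0, 0, 0]' --delta_pos '[[-0.006, -0.006, 0], [-0.014, -0.012, 0], [-0.022, -0.012, 0], [-0.03, -0.012, 0], [-0.04, -0.012, 0], [-0.05, -0.012, 0], [-0.06, -0.012, 0], [-0.07, -0.012, 0], [-0.074, -0.012, -0.02], [-0.074, -0.012, -0.05], [-0.074, -0.012, -0.08], [-0.074, -0.012, -0.1]]' --twist '[[0, 0, 0], [0, 0, 0], [0, 0, 0], [0, 0, 0], [0, 0, 0], [0, 0, 0], [0, 0, 0], [0, 0, 0], [0, 0, 0], [0, 0, 0], [0, 0, 0], [0, 0, 0]]'

```text
time: 5.25
tcp_pos: [0.5953, -0.0725, 0.0695]
orientation: [0.41, 3.113, -0.0]
ft_force: [0.1, -0.1, 0.5]
opening: -0.0001
gripper_force: 0.0
```

```bash
python3 - <<'E'
from h import *
s=arm.get_state(); print(s["ft_force"],s["tcp_pos"],s["orientation"],s["opening"])
T=viewer.calibration("wrist")["T"]
p,W=cloud("wrist"); cv2.imwrite("pics/w3.png",p[...,::-1])
v,u=np.mgrid[:384,:512]
B=box(W); t=(B[:,0]<-70)&(B[:,0]>-140)&(B[:,1]>5)&(B[:,1]<150)
rep("tape w",B[t&(B[:,2]>25)&(B[:,2]<64)])
p,W=cloud("top"); B=box(W)
rep("tape top",B[(B[:,0]<-70)&(B[:,0]>-140)&(B[:,1]>-5)&(B[:,1]<150)&(B[:,2]>25)&(B[:,2]<64)])
rep("lid top",B[(B[:,2]>66)&(B[:,2]<90)&(B[:,0]>-62)&(B[:,0]<75)&(abs(B[:,1])<85)])
p,W=cloud("scene"); B=box(W)
rep("lid scene",B[(B[:,2]>73)&(B[:,2]<90)&(B[:,0]>-62)&(B[:,0]<75)&(abs(B[:,1])<85)])
# gripper profile in tool frame from wrist depth
E
```

```text
[ 0.10475932 -0.07950722  0.49047832] [ 0.59530749 -0.07248121  0.06950266] [ 4.09655718e-01  3.11313999e+00 -3.18042066e-04] -6.353513602036344e-05
tape w 6166 [[-127.0, 69.0], [-121.0, 3.0], [-89.0, 6.0], [-95.0, 72.0]] [43.  57.6 61.1]
tape top 196 [[-118.0, 5.0], [-92.0, -2.0], [-75.0, 66.0], [-101.0, 72.0]] [27.  55.7 63.2]
lid top 2576 [[-62.0, -68.0], [63.0, -68.0], [63.0, 70.0], [-62.0, 70.0]] [72.6 76.7 80.2]
lid scene 1836 [[-60.0, 71.0], [-58.0, -71.0], [63.0, -70.0], [62.0, 72.0]] [73.5 76.8 78.4]
```

View pics/s2.png

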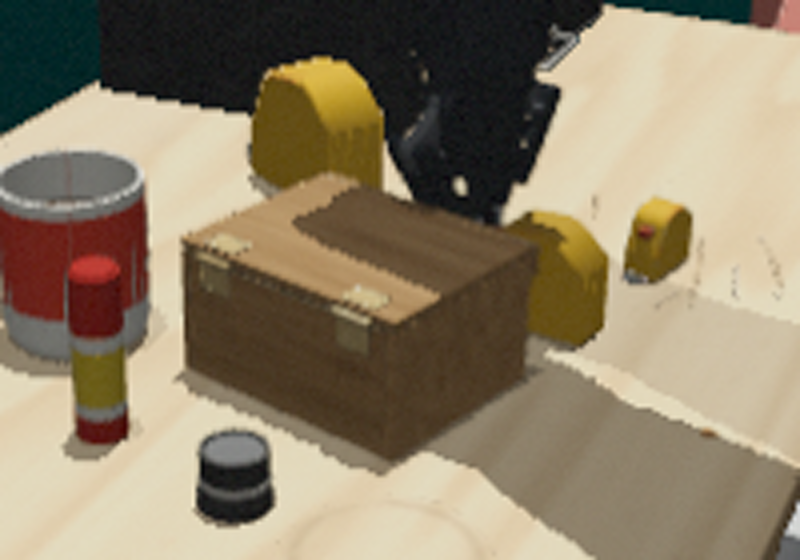

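Box hasn't moved, and the tape is upright with its far case end at y_b ≈ 4 mm. I'll tilt the hand away from the box by 15° and push at about 30 mm height with the fingers shut.

Emit:
apply_moves --fingers '[0, 0, 0, 0, 0, 0, 0, 0]' --delta_pos '[[0, 0, 0], [0, 0.006, 0.01], [0, 0.006, 0.025], [0, 0.006, 0.04], [0, 0.006, 0.055], [0, 0.006, 0.07], [0, 0.006, 0.078], [0, 0.006, 0.078]]' --twist '[[-0.06, 0, 0], [-0.12, 0, 0], [-0.167, 0, 0], [-0.167, 0, 0], [-0.167, 0, 0], [-0.167, 0, 0], [-0.167, 0, 0], [-0.167, 0, 0]]'

```text
time: 6.07
tcp_pos: [0.5946, -0.0683, 0.027]
orientation: [0.401, 3.057, 0.403]
ft_force: [0.5, -0.5, -0.8]
opening: 0.0001
gripper_force: 0.0
```

Emit:
apply_moves --fingers '[0, 0, 0, 0, 0, 0, 0, 0, 0, 0, 0, 0]' --delta_pos '[[0.01, 0, 0], [0.022, 0, 0], [0.034, 0, 0], [0.045, 0, 0], [0.055, 0, 0], [0.064, 0, 0], [0.073, 0, 0], [0.082, 0, 0], [0.091, 0, 0], [0.1, 0, 0], [0.108, 0, 0], [0.114, 0, 0]]' --twist '[[0, 0, 0], [0, 0, 0], [0, 0, 0], [0, 0, 0], [0, 0, 0], [0, 0, 0], [0, 0, 0], [0, 0, 0], [0, 0, 0], [0, 0, 0], [0, 0, 0], [0, 0, 0]]'

```text
time: 7.07
tcp_pos: [0.5399, -0.0546, 0.0283]
orientation: [0.402, 3.055, 0.403]
ft_force: [0.8, -0.2, 1.2]
opening: -0.0001
gripper_force: 0.6
```

```bash
cat >> h.py <<'E'
def tapes():
    s=arm.get_state(); t=s["tcp_pos"]; print("F",s["ft_force"].round(1),"tcp_b",((t[:2]-O)@RB*1000).round(1),t[2].round(4))
    p,W=cloud("wrist"); B=box(W); ty=((t[:2]-O)@RB*1000)[1]+10
    rep("tape w",B[(B[:,0]<-75)&(B[:,0]>-150)&(B[:,1]>ty)&(B[:,1]<190)&(B[:,2]>25)&(B[:,2]<64)])
    q,W=cloud("top"); B=box(W)
    rep("lid top",B[(B[:,2]>66)&(B[:,2]<90)&(B[:,0]>-62)&(B[:,0]<75)&(abs(B[:,1])<85)])
    q,W=cloud("scene"); B=box(W)
    rep("lid scene",B[(B[:,2]>73)&(B[:,2]<90)&(B[:,0]>-62)&(B[:,0]<75)&(abs(B[:,1])<85)])
    return p
E
python3 -c "
from h import *
tapes()"
```

```text
F [ 0.8 -0.2  1.2] tcp_b [-107.3   13.8] 0.0283
tape w 9661 [[-146.0, 24.0], [-90.0, 23.0], [-88.0, 89.0], [-144.0, 90.0]] [30.8 56.4 61.1]
lid top 2577 [[-62.0, -68.0], [63.0, -68.0], [63.0, 70.0], [-61.0, 70.0]] [72.4 76.6 80.4]
lid scene 1835 [[-60.0, -71.0], [63.0, -72.0], [63.0, 71.0], [-59.0, 72.0]] [74.  76.8 78.4]
```

Emit:
apply_moves --fingers '[0, 0, 0, 0, 0, 0, 0, 0, 0, 0, 0, 0]' --delta_pos '[[0.006, 0, 0], [0.014, 0, 0], [0.023, 0, 0], [0.033, 0, 0], [0.043, 0, 0], [0.053, 0, 0], [0.063, 0, 0], [0.073, 0, 0], [0.083, 0, 0], [0.091, 0, 0], [0.097, 0, 0], [0.1, 0, 0]]' --twist '[[0, 0, 0], [0, 0, 0], [0, 0, 0], [0, 0, 0], [0, 0, 0], [0, 0, 0], [0, 0, 0], [0, 0, 0], [0, 0, 0], [0, 0, 0], [0, 0, 0], [0, 0, 0]]'

```text
time: 8.22
tcp_pos: [0.4916, -0.0416, 0.0283]
orientation: [0.402, 3.055, 0.403]
ft_force: [0.4, -0.7, 0.2]
opening: -0.0001
gripper_force: 0.5
```

```bash
python3 -c "
from h import *
p=tapes(); cv2.imwrite('pics/w4.png',p[...,::-1])"
```

```text
F [ 0.4 -0.7  0.2] tcp_b [-107.3   63.8] 0.0283
tape w 9699 [[-143.0, 74.0], [-88.0, 73.0], [-86.0, 138.0], [-142.0, 140.0]] [29.8 56.3 61.1]
lid top 2586 [[-62.0, -69.0], [63.0, -69.0], [63.0, 70.0], [-62.0, 70.0]] [72.8 76.6 80.3]
lid scene 1840 [[-60.0, -71.0], [63.0, -72.0], [63.0, 71.0], [-59.0, 72.0]] [73.6 76.8 78.4]
```

View pics/w4.png

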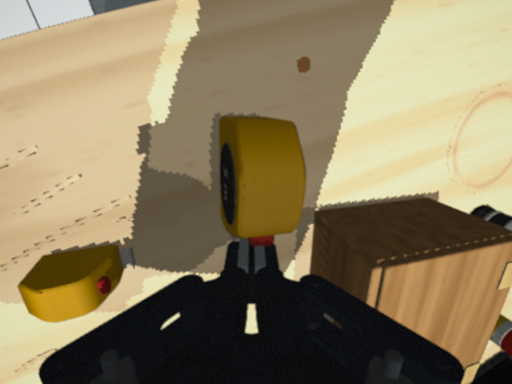

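The tape is upright at about (260,175), and the fingers are on its hook end at (260,240). Its hook is still just level with the box corner, so I'll push 24 mm further, then back off and rise.

Emit:
apply_moves --fingers '[0, 0, 0, 0, 0, 0, 0, 0]' --delta_pos '[[0.006, 0, 0], [0.014, 0, 0], [0.022, 0, 0], [0.03, 0, 0], [0.038, 0, 0], [0.044, 0, 0], [0.048, 0, 0], [0.05, 0, 0]]' --twist '[[0, 0, 0], [0, 0, 0], [0, 0, 0], [0, 0, 0], [0, 0, 0], [0, 0, 0], [0, 0, 0], [0, 0, 0]]'

```text
time: 9.03
tcp_pos: [0.4675, -0.0352, 0.0283]
orientation: [0.402, 3.055, 0.403]
ft_force: [0.5, -0.1, -0.6]
opening: 0.0001
gripper_force: 0.4
```

Emit:
apply_moves --fingers '[0, 0, 0, 0, 0, 0, 0, 0, 0, 0, 0, 0]' --delta_pos '[[-0.01, 0, 0], [-0.03, 0, 0], [-0.06, 0, 0], [-0.08, 0, -0.01], [-0.1, 0, -0.03], [-0.12, 0.01, -0.06], [-0.14, 0.02, -0.1], [-0.15, 0.03, -0.13], [-0.16, 0.03, -0.16], [-0.17, 0.03, -0.19], [-0.175, 0.03, -0.22], [-0.175, 0.03, -0.23]]' --twist '[[0, 0, 0], [0, 0, 0], [0, 0, 0], [0, 0, 0], [0, 0, 0], [0, 0, 0], [0, 0, 0], [0, 0, 0], [0, 0, 0], [0, 0, 0], [0, 0, 0], [0, 0, 0]]'

```text
time: 10.03
tcp_pos: [0.5497, -0.0737, 0.1451]
orientation: [0.402, 3.053, 0.401]
ft_force: [0.4, -1.4, 0.6]
opening: -0.0003
gripper_force: 0.0
```

```bash
python3 -c "
from h import *
s=arm.get_state(); t=s['tcp_pos']; print('F',s['ft_force'].round(1),'tcp_b',((t[:2]-O)@RB*1000).round(1),t[2].round(4))
p,W=cloud('wrist'); B=box(W); 
m=(B[:,0]<-70)&(B[:,0]>-150)&(B[:,1]>40)&(B[:,1]<200)
rep('tape',B[m&(B[:,2]>25)&(B[:,2]<64)]); rep('tape+hook',B[m&(B[:,2]>4)&(B[:,2]<64)])
k=B[(B[:,0]<-57.5)&(B[:,0]>-68)&(abs(B[:,1])<30)&(B[:,2]>55)&(B[:,2]<80)]; print('knob',len(k),k.min(0).round(1),k.max(0).round(1))
L=B[(B[:,0]<20)&(B[:,0]>-58)&(abs(B[:,1])<66)&(B[:,2]>60)&(B[:,2]<84)]; print('lid',L.min(0).round(1),np.median(L[:,2]))
D=np.load('w1.npz'); B=box(D['W']); k=B[(B[:,0]<-57.5)&(B[:,0]>-70)&(abs(B[:,1])<30)&(B[:,2]>55)&(B[:,2]<80)]; print('knob w1',len(k),k.min(0).round(1),k.max(0).round(1))
"
```

```text
F [ 0.4 -1.4  0.6] tcp_b [-123.2   -0.6] 0.1451
tape 3797 [[-122.0, 96.0], [-88.0, 96.0], [-88.0, 161.0], [-121.0, 161.0]] [27.6 56.3 61.2]
tape+hook 4163 [[-122.0, 84.0], [-89.0, 83.0], [-88.0, 161.0], [-121.0, 161.0]] [ 6.8 55.3 61.2]
knob 129 [-65.3  -5.8  61.4] [-57.5   5.6  72.7]
lid [-58. -66.  60.] 75.99539599811058
knob w1 72 [-64.9  -5.9  64.2] [-57.9   5.4  72. ]
```

The tape is fully clear, spanning y_b 83–161 mm against the box edge at 70, and it's upright. The knob is at x_b −65, y_b 0, z 61–73. Next I'll tilt the hand towards horizontal in front of the knob.

Emit:
apply_moves --fingers '[0, 0, 0, 0, 0, 0, 0, 0, 0, 0]' --delta_pos '[[0, 0, 0], [0, 0, 0], [0, 0, 0], [0, -0.002, 0.01], [0, -0.004, 0.02], [0, -0.007, 0.04], [0, -0.01, 0.06], [0, -0.013, 0.08], [0, -0.015, 0.1], [0, -0.015, 0.1]]' --twist '[[-0.07, 0, 0], [-0.14, 0, 0], [-0.21, 0, 0], [-0.28, 0, 0], [-0.35, 0, 0], [-0.42, 0, 0], [-0.48, 0, 0], [-0.5, 0, 0], [-0.5, 0, 0], [-0.5, 0, 0]]'

```text
time: 10.92
tcp_pos: [0.5488, -0.0661, 0.09]
orientation: [0.345, 2.592, 1.5]
ft_force: [0.0, 0.0, -0.2]
opening: 0.0
gripper_force: 0.0
```

```bash
cat >> h.py <<'E'
def st():
    s=arm.get_state(); t=s["tcp_pos"]; M=R.from_rotvec(s["orientation"]).as_matrix()
    print("t",s["time"],"F",s["ft_force"].round(1),"tcp_b",((t[:2]-O)@RB*1000).round(1),(t[2]*1000).round(1),"q",s["qpos"].round(2))
    print("tool z in box",(M[:2,2]@RB).round(3),M[2,2].round(3),"x",(M[:2,0]@RB).round(3),M[2,0].round(3))
E
python3 -c "
from h import *
st()
T=viewer.calibration('wrist')['T']; M=R.from_rotvec(arm.get_state()['orientation']).as_matrix(); print('cam in tool',M.T@(T[:3,3]-arm.get_state()['tcp_pos']))
p,W=cloud('scene'); cv2.imwrite('pics/s5.png',cv2.resize(p[100:250,230:430,::-1],None,fx=4,fy=4,interpolation=cv2.INTER_CUBIC))
"
```

```text
t 10.9167 F [ 0.   0.  -0.2] tcp_b [-116.2    2.2] 90.0 q [-0.81  0.51 -0.04  1.76  0.83 -0.89]
tool z in box [0.867 0.002] -0.499 x [0. 1.] 0.004
cam in tool [ 8.30122667e-02 -5.87855151e-05 -1.41518922e-01]
```

View pics/s5.png

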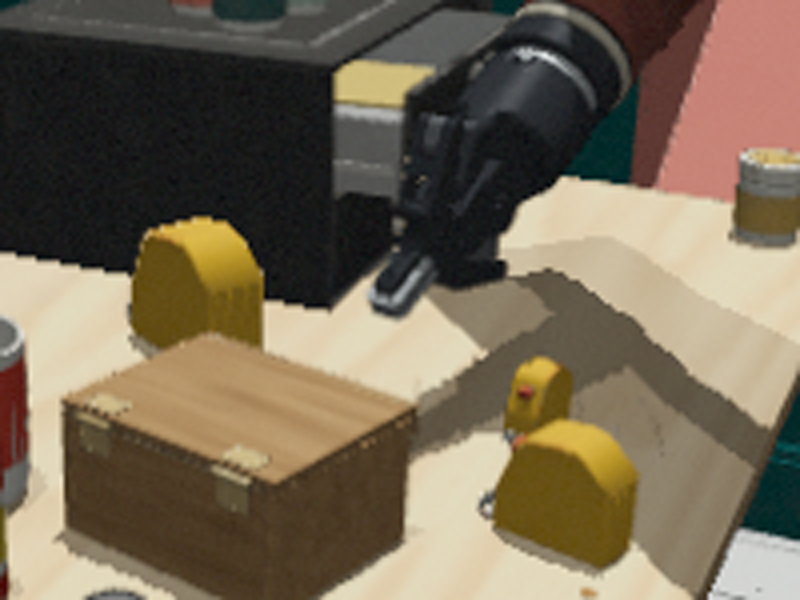

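Emit:
apply_moves --fingers '[0, 0, 0, 0, 0, 0]' --delta_pos '[[-0.001, -0.01, 0.007], [-0.002, -0.03, 0.02], [-0.004, -0.05, 0.035], [-0.004, -0.068, 0.047], [-0.004, -0.077, 0.054], [-0.004, -0.079, 0.055]]' --twist '[[0, 0, 0], [0, 0, 0], [0, 0, 0], [0, 0, 0], [0, 0, 0], [0, 0, 0]]'

```text
time: 11.47
tcp_pos: [0.5523, -0.0629, 0.0436]
orientation: [0.342, 2.591, 1.499]
ft_force: [-0.6, -0.2, -0.5]
opening: 0.0001
gripper_force: 0.0
```

```bash
python3 -c "
from h import *
st()"
```

```text
t 11.4667 F [-0.6 -0.2 -0.5] tcp_b [-112.1   -0.3] 43.6 q [-0.8   0.57 -0.05  1.69  0.84 -0.88]
tool z in box [0.867 0.001] -0.499 x [-0.  1.] 0.002
```

Emit:
apply_moves --fingers '[0, 0, 0, 0, 0, 0, 0, 0, 0, 0, 0]' --delta_pos '[[0, 0.006, 0.01], [0, 0.014, 0.024], [0, 0.022, 0.038], [0, 0.03, 0.052], [0, 0.036, 0.063], [0, 0.041, 0.071], [0, 0.045, 0.078], [0, 0.048, 0.083], [0, 0.051, 0.088], [0, 0.052, 0.091], [0, 0.052, 0.091]]' --twist '[[0, 0, 0], [0, 0, 0], [0, 0, 0], [0, 0, 0], [0, 0, 0], [0, 0, 0], [0, 0, 0], [0, 0, 0], [0, 0, 0], [0, 0, 0], [0, 0, 0]]'

```text
time: 12.38
tcp_pos: [0.5666, -0.0138, 0.0447]
orientation: [0.341, 2.591, 1.494]
ft_force: [-1.3, -4.9, -1.2]
opening: -0.0003
gripper_force: 2.2
```

```bash
python3 -c "
from h import *
st()
p,W=cloud('wrist'); cv2.imwrite('pics/w6.png',p[...,::-1])
"
```

```text
t 12.3833 F [-1.3 -4.9 -1.2] tcp_b [-61.   -1.4] 44.7 q [-0.72  0.5  -0.12  1.6   0.89 -0.78]
tool z in box [ 0.866 -0.001] -0.501 x [0. 1.] -0.001
```

View pics/w6.png

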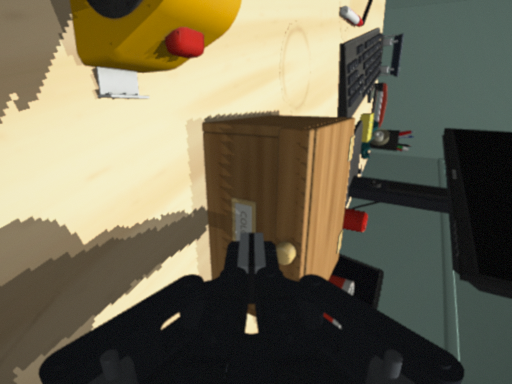

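The wrist view shows the fingertips at (252,255) just below the knob at (287,253), and the 5 N reaction means they're pressing on something. I'll back off slightly, lower, and check that the box hasn't moved.

Emit:
apply_moves --fingers '[0, 0, 0, 0]' --delta_pos '[[0, -0.004, -0.006], [0.001, -0.01, -0.004], [0.002, -0.017, -0.002], [0.002, -0.017, -0.002]]' --twist '[[0, 0, 0], [0, 0, 0], [0, 0, 0], [0, 0, 0]]'

```text
time: 12.77
tcp_pos: [0.5637, -0.0177, 0.0371]
orientation: [0.342, 2.59, 1.498]
ft_force: [0.1, 0.5, 0.1]
opening: 0.0001
gripper_force: 0.0
```

```bash
python3 -c "
from h import *
st()
for n in('top','scene'):
    q,W=cloud(n); B=box(W)
    rep(n,B[(B[:,2]>73)&(B[:,2]<90)&(B[:,0]>-60)&(B[:,0]<75)&(abs(B[:,1])<85)])
q,W=cloud('wrist'); B=box(W)
t=arm.get_state()['tcp_pos']; M=R.from_rotvec(arm.get_state()['orientation']).as_matrix()
k=B[(B[:,0]<-57.5)&(B[:,0]>-68)&(abs(B[:,1])<30)&(B[:,2]>55)&(B[:,2]<80)]; print('knob',len(k),np.percentile(k,[2,98],axis=0).round(1))
L=(W.reshape(-1,3)-t)@M*1000
for a,b in((-8,3),(-25,-15),(-45,-35),(-65,-55)):
    m=(L[:,2]>a)&(L[:,2]<b)&(abs(L[:,0])<14)&(abs(L[:,1])<70); print('finger z',a,b,m.sum(),np.percentile(L[m],[2,98],axis=0).round(1).tolist())
"
```

```text
t 12.7667 F [0.1 0.5 0.1] tcp_b [-65.6   0.4] 37.1 q [-0.73  0.52 -0.12  1.6   0.88 -0.79]
tool z in box [0.867 0.   ] -0.499 x [0. 1.] 0.001
top 2505 [[-58.0, -69.0], [64.0, -69.0], [64.0, 70.0], [-58.0, 70.0]] [73.5 76.8 80.4]
scene 1842 [[-58.0, 70.0], [-55.0, -72.0], [66.0, -70.0], [64.0, 72.0]] [73.8 76.8 78.4]
knob 372 [[-64.5  -5.4  60.8]
 [-57.9   5.2  71.1]]
finger z -8 3 1773 [[-13.4, -48.8, -7.9], [13.6, 44.6, 2.5]]
finger z -25 -15 1338 [[-13.0, -58.9, -24.8], [13.0, 12.3, -15.2]]
finger z -45 -35 2180 [[-12.8, -69.7, -44.8], [13.3, 19.2, -35.2]]
finger z -65 -55 4349 [[-9.5, -40.9, -64.7], [12.3, 40.3, -55.1]]
```

Emit:
apply_moves --fingers '[0, 0, 0, 0, 0, 0, 0, 0, 0, 0]' --delta_pos '[[0, 0.002, 0.004], [0, 0.005, 0.008], [0, 0.006, 0.01], [0, 0.009, 0.008], [0, 0.013, 0.006], [0, 0.017, 0.003], [0, 0.022, 0], [0, 0.027, -0.003], [0, 0.032, -0.005], [0, 0.032, -0.005]]' --twist '[[0, 0, 0], [0, 0, 0], [0, 0, 0], [0, 0, 0], [0, 0, 0], [0, 0, 0], [0, 0, 0], [0, 0, 0], [0, 0, 0], [0, 0, 0]]'

```text
time: 13.75
tcp_pos: [0.5659, -0.0124, 0.0537]
orientation: [0.341, 2.59, 1.496]
ft_force: [0.2, 0.3, -1.1]
opening: -0.0001
gripper_force: 0.4
```

```bash
cat >> h.py <<'E'
def lid():
    for n in('scene','top'):
        q,W=cloud(n); B=box(W); m=(abs(B[:,1])>16)&(abs(B[:,1])<66)&(B[:,0]>-45)&(B[:,0]<100)&(B[:,2]>72)&(B[:,2]<210)
        b=B[m]
        if len(b)<30: print(n,len(b)); continue
        print(n,len(b),"x",np.percentile(b[:,0],[1,50,99]).round(0),"z",np.percentile(b[:,2],[1,50,99]).round(0))
        a=np.degrees(np.arctan2(b[:,2]-77,62-b[:,0])); print("  angle",np.percentile(a[np.hypot(b[:,2]-77,62-b[:,0])>50],[10,50,90]).round(1))
E
python3 -c "
from h import *
st(); lid()"
```

```text
t 13.75 F [ 0.2  0.3 -1.1] tcp_b [-59.9  -0.4] 53.7 q [-0.72  0.49 -0.13  1.61  0.89 -0.78]
tool z in box [ 0.866 -0.   ] -0.5 x [0. 1.] -0.001
scene 1371 x [-44.  15.  62.] z [73. 81. 87.]
  angle [4.2 4.9 5.7]
top 1733 x [-44.   9.  62.] z [74. 81. 88.]
  angle [3.  4.7 6.4]
```

```bash
python3 - <<'E'
import numpy as np
def P(t,c=(-116,-14)):
    t=np.radians(t); return np.array([62+c[0]*np.cos(t)+c[1]*np.sin(t)-6, 71-c[0]*np.sin(t)+c[1]*np.cos(t)-10.4])
for p0,ts in (((-60,53.7),(7,10,13,17,21,25,29,33,37,40,42.5,44)),(P(44),(47,50,54,58,62,66,70,74,77,79,81,82)),(P(82),(84,86,88,90,92,94,96,98,100,102,103,103))):
    print([[0,round(float(.5*d[0]+.866*d[1])/500,3),round(float(.866*d[0]-.5*d[1])/500,3)] for d in (P(t)-p0 for t in ts)])
E
```

```text
[[0, 0.012, -0.009], [0, 0.022, -0.014], [0, 0.033, -0.02], [0, 0.048, -0.026], [0, 0.064, -0.031], [0, 0.08, -0.035], [0, 0.096, -0.037], [0, 0.112, -0.039], [0, 0.128, -0.04], [0, 0.141, -0.039], [0, 0.151, -0.039], [0, 0.157, -0.038]]
[[0, 0.012, 0.002], [0, 0.024, 0.004], [0, 0.04, 0.009], [0, 0.055, 0.014], [0, 0.07, 0.02], [0, 0.085, 0.028], [0, 0.099, 0.036], [0, 0.112, 0.046], [0, 0.122, 0.053], [0, 0.128, 0.059], [0, 0.134, 0.064], [0, 0.137, 0.067]]
[[0, 0.006, 0.006], [0, 0.011, 0.012], [0, 0.016, 0.018], [0, 0.021, 0.025], [0, 0.026, 0.031], [0, 0.031, 0.038], [0, 0.035, 0.045], [0, 0.039, 0.052], [0, 0.043, 0.059], [0, 0.046, 0.067], [0, 0.048, 0.07], [0, 0.048, 0.07]]
```

Emit:
apply_moves --fingers '[0, 0, 0, 0, 0, 0, 0, 0, 0, 0, 0, 0]' --delta_pos '[[0, 0.012, -0.009], [0, 0.022, -0.014], [0, 0.033, -0.02], [0, 0.048, -0.026], [0, 0.064, -0.031], [0, 0.08, -0.035], [0, 0.096, -0.037], [0, 0.112, -0.039], [0, 0.128, -0.04], [0, 0.141, -0.039], [0, 0.151, -0.039], [0, 0.157, -0.038]]' --twist '[[0, 0, 0], [0, 0, 0], [0, 0, 0], [0, 0, 0], [0, 0, 0], [0, 0, 0], [0, 0, 0], [0, 0, 0], [0, 0, 0], [0, 0, 0], [0, 0, 0], [0, 0, 0]]'

```text
time: 14.85
tcp_pos: [0.5717, 0.0102, 0.1313]
orientation: [0.34, 2.59, 1.496]
ft_force: [-0.3, -1.0, -0.4]
opening: -0.0004
gripper_force: 0.4
```

```bash
python3 -c "
from h import *
st(); lid()"
```

```text
t 14.85 F [-0.3 -1.  -0.4] tcp_b [-36.5  -0.1] 131.3 q [-0.68  0.35 -0.13  1.7   0.91 -0.73]
tool z in box [0.866 0.   ] -0.5 x [-0.  1.] -0.0
scene 2291 x [-23.  23.  64.] z [ 73. 114. 153.]
  angle [40.5 42.7 44.7]
top 1689 x [-32.  13.  64.] z [ 75. 123. 154.]
  angle [38.2 42.6 45.6]
```

Lid at about 43° and following the tip. I'll continue along the arc.

Emit:
apply_moves --fingers '[0, 0, 0, 0, 0, 0, 0, 0, 0, 0, 0, 0]' --delta_pos '[[0, 0.012, 0.002], [0, 0.024, 0.004], [0, 0.04, 0.009], [0, 0.055, 0.014], [0, 0.07, 0.02], [0, 0.085, 0.028], [0, 0.099, 0.036], [0, 0.112, 0.046], [0, 0.122, 0.053], [0, 0.128, 0.059], [0, 0.134, 0.064], [0, 0.137, 0.067]]' --twist '[[0, 0, 0], [0, 0, 0], [0, 0, 0], [0, 0, 0], [0, 0, 0], [0, 0, 0], [0, 0, 0], [0, 0, 0], [0, 0, 0], [0, 0, 0], [0, 0, 0], [0, 0, 0]]'

```text
time: 15.95
tcp_pos: [0.5879, 0.0714, 0.1733]
orientation: [0.341, 2.59, 1.497]
ft_force: [-0.5, -1.2, 0.4]
opening: -0.0002
gripper_force: 0.1
```

```bash
python3 -c "
from h import *
st(); lid()"
```

```text
t 15.95 F [-0.5 -1.2  0.4] tcp_b [26.8  0.1] 173.3 q [-0.57  0.23 -0.18  1.65  0.97 -0.58]
tool z in box [0.866 0.   ] -0.499 x [-0.  1.] 0.0
scene 2440 x [27. 56. 69.] z [ 75. 137. 192.]
  angle [80.  83.3 86.8]
top 637 x [-39.  45.  70.] z [ 72. 183. 194.]
  angle [74.1 80.1 85.5]
```

Emit:
apply_moves --fingers '[0, 0, 0, 0, 0, 0, 0, 0, 0, 0, 0, 0]' --delta_pos '[[0, 0.006, 0.006], [0, 0.011, 0.012], [0, 0.016, 0.018], [0, 0.021, 0.025], [0, 0.026, 0.031], [0, 0.031, 0.038], [0, 0.034, 0.043], [0, 0.037, 0.048], [0, 0.039, 0.052], [0, 0.041, 0.056], [0, 0.042, 0.058], [0, 0.042, 0.058]]' --twist '[[0, 0, 0], [0, 0, 0], [0, 0, 0], [0, 0, 0], [0, 0, 0], [0, 0, 0], [0, 0, 0], [0, 0, 0], [0, 0, 0], [0, 0, 0], [0, 0, 0], [0, 0, 0]]'

```text
time: 17.05
tcp_pos: [0.5971, 0.1055, 0.1769]
orientation: [0.341, 2.59, 1.497]
ft_force: [-0.4, 0.1, -0.5]
opening: 0.0001
gripper_force: 0.0
```

```bash
python3 -c "
from h import *
st(); lid()"
```

```text
t 17.05 F [-0.4  0.1 -0.5] tcp_b [62.1  0. ] 176.9 q [-0.51  0.19 -0.21  1.58  1.   -0.47]
tool z in box [0.866 0.   ] -0.499 x [-0.  1.] 0.0
scene 2135 x [-5. 78. 89.] z [ 75. 140. 203.]
  angle [ 98.  103.1 107.1]
top 617 x [-14.  73.  91.] z [ 72. 184. 195.]
  angle [ 93.3  98.5 103.6]
```

Emit:
apply_moves --fingers '[0, 0, 0, 0, 0, 0, 0, 0, 0, 0, 0, 0]' --delta_pos '[[0, -0.005, -0.009], [0, -0.01, -0.017], [0, -0.018, -0.03], [0, -0.028, -0.05], [0, -0.04, -0.07], [0, -0.055, -0.095], [0, -0.07, -0.12], [0, -0.085, -0.147], [0, -0.1, -0.173], [0, -0.11, -0.19], [0, -0.118, -0.204], [0, -0.12, -0.208]]' --twist '[[0, 0, 0], [0, 0, 0], [0, 0, 0], [0, 0, 0], [0, 0, 0], [0, 0, 0], [0, 0, 0], [0, 0, 0], [0, 0, 0], [0, 0, 0], [0, 0, 0], [0, 0, 0]]'

```text
time: 18.15
tcp_pos: [0.5659, -0.0121, 0.1767]
orientation: [0.343, 2.59, 1.496]
ft_force: [-0.1, -0.4, -0.3]
opening: -0.0003
gripper_force: 0.0
```

Emit:
apply_moves --fingers '[0, 0, 0, 0, 0, 0, 0, 0, 0, 0, 0, 0]' --delta_pos '[[0, 0, -0.02], [0, 0, -0.05], [0, 0, -0.08], [0, 0, -0.1], [0, 0, -0.1], [0, 0, -0.1], [0, 0, -0.1], [0, 0, -0.1], [0, 0, -0.1], [0, 0, -0.1], [0, 0, -0.1], [0, 0, -0.1]]' --twist '[[0, 0, 0], [0, 0, 0], [0, 0, 0], [0, 0, 0], [0, 0, 0], [0, 0, 0], [0, 0, 0], [0, 0, 0], [0, 0, 0], [0, 0, 0], [0, 0, 0], [0, 0, 0]]'

```text
time: 19.15
tcp_pos: [0.5548, -0.0523, 0.2018]
orientation: [0.341, 2.59, 1.497]
ft_force: [-0.5, -0.5, 0.4]
opening: 0.0002
gripper_force: 0.0
```

```bash
python3 -c "
from h import *
st(); lid()
p,W=cloud('scene'); cv2.imwrite('pics/s7.png',cv2.resize(p[100:250,180:380,::-1],None,fx=4,fy=4,interpolation=cv2.INTER_CUBIC))
q,W=cloud('top'); B=box(W)
m=(B[:,0]<-70)&(B[:,0]>-150)&(B[:,1]>40)&(B[:,1]<200)
rep('tape+hook',B[m&(B[:,2]>5)&(B[:,2]<64)])
rep('box rim',B[(B[:,2]>64)&(B[:,2]<76)&(abs(B[:,0])<80)&(abs(B[:,1])<85)])
"
```

```text
t 19.15 F [-0.5 -0.5  0.4] tcp_b [-101.3    0. ] 201.8 q [-0.79  0.37  0.    1.92  0.85 -0.86]
tool z in box [0.866 0.   ] -0.499 x [-0.  1.] 0.0
scene 1934 x [66. 85. 99.] z [ 75. 139. 191.]
  angle [104.2 108.9 113.3]
top 782 x [-29.  79.  99.] z [ 72. 136. 192.]
  angle [ 98.7 104.1 109.2]
tape+hook 417 [[-123.0, 187.0], [-120.0, 41.0], [-70.0, 43.0], [-73.0, 188.0]] [ 5.9 55.1 63.1]
box rim 478 [[-48.0, 69.0], [-48.0, -69.0], [67.0, -69.0], [67.0, 70.0]] [65.5 69.8 74.9]
```

View pics/s7.png

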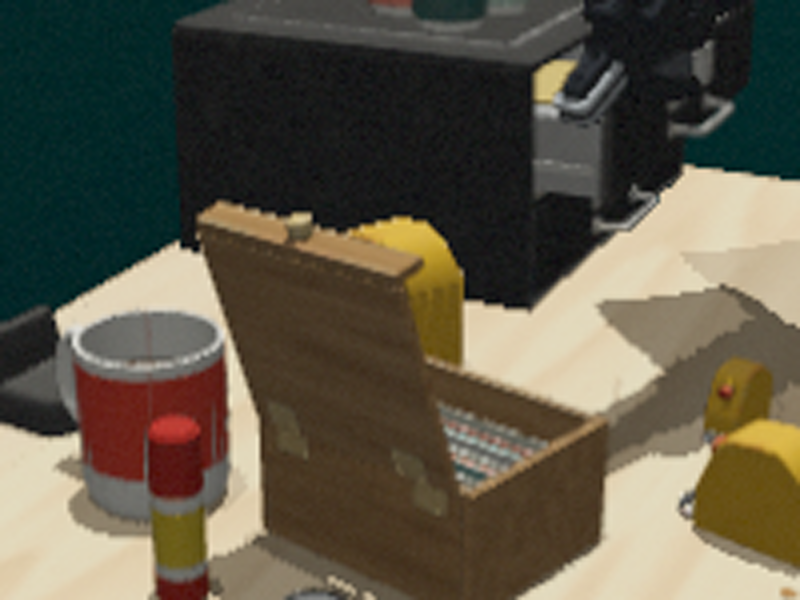

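The lid leans back past upright, with its free edge at (310,240). The box hasn't moved, the tape stands clear at (745,490), and the gripper touches nothing. Before handing in I'll wait one more second so the lid settles.

Emit:
apply_moves --fingers '[0, 0, 0, 0, 0, 0, 0, 0, 0, 0, 0, 0]' --delta_pos '[[0, 0, 0], [0, 0, 0], [0, 0, 0], [0, 0, 0], [0, 0, 0], [0, 0, 0], [0, 0, 0], [0, 0, 0], [0, 0, 0], [0, 0, 0], [0, 0, 0], [0, 0, 0]]' --twist '[[0, 0, 0], [0, 0, 0], [0, 0, 0], [0, 0, 0], [0, 0, 0], [0, 0, 0], [0, 0, 0], [0, 0, 0], [0, 0, 0], [0, 0, 0], [0, 0, 0], [0, 0, 0]]'

```text
time: 20.35
tcp_pos: [0.5548, -0.0525, 0.2019]
orientation: [0.341, 2.59, 1.497]
ft_force: [0.9, -0.4, 0.7]
opening: -0.0001
gripper_force: 0.0
```

```bash
python3 -c "
from h import *
lid(); print(arm.close_job())"
```

```text
scene 1931 x [66. 85. 99.] z [ 74. 139. 191.]
  angle [104.  108.9 113.1]
top 763 x [ 7. 79. 99.] z [ 73. 138. 192.]
  angle [ 99.  104.  109.3]
the job is handed in; nothing more can be done
None
```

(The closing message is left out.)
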